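# Load the amber filter behind the lamp's dust cover

## Robot

A 7-joint arm with a two-finger parallel gripper is mounted at the origin on the work surface. World frame = base frame: x ahead of the robot, y to its left, z up, the work surface at z = 0. Lengths are in m, angles in rad, forces in N, time in s.
With the tool pointing down it reaches from about 0.425 to 0.925 m from the base axis. Payload 6.8 kg.
Tool frame: the origin (TCP) lies midway between the tips of the shut fingers; the grasp point (between the pads) lies 19 mm behind it; z points along the fingers, y is the line along which they close (so a half turn about z gives the same grasp; the last joint's range is limited). The gripper opens to 85 mm and grips with 20 to 120 N. Pads are 22 mm wide; open, the fingers measure 114 mm over their backs; the gripper's body (76 mm by 85 mm) begins 54 mm behind the grasp point. The pads swing forward as they close: fully open they stand 13 mm farther back than shut.
Start: joints at [-1.372, 0.477, 0.022, 1.555, -0.011, 1.109, -0.083], TCP at [0.204, 0.643, 0.231] pointing down, gripper open.
Joint ranges: [-2.96, 2.96], [-0.34, 2.1], [-1.41, 1.46], [0.24, 2.44], [-1.37, 4.51], [0.17, 1.92], [-2.96, 2.96]. Speed limits (rad/s): [2.39, 2.39, 3.14, 3.14, 3.14, 3.14, 3.14].

## Interface

Orientations are given as a unit quaternion [w, x, y, z].
In Python, from station import * gives the robot as it stands.
- The arm moves only by the shell command python3 -m creep 'ROWS' [FORCE]. ROWS is JSON, a list of rows, each a list of 7 numbers: the gripper command: -1 is shut, 1 is fully open, values between are in proportion, then the shift along the world's x, y, z in mm, then the turn, a rotation vector about the world's x, y, z in rad. A call has 1 to 5 rows; each row shifts and turns the commanded pose from where the row before left it; what a row does not reach is not made up. A row lasts 1/8 s, in which the tool goes at most 62.5 mm and 10.7 degrees, less where a joint would pass 70% of its speed; a pose out of reach is approached as far as the arm can. A call is refused whole if a number of a shift passes 62.5 or a number of a turn 0.188, either way. A call with a gripper value outside its range is refused whole. The fingers move at their own pace and stop on an object; FORCE is the grip in N (left out, the last holds). Time passes only in rows, so rows that do not move let the fingers close. It gives the time, the measured TCP pose, the force, the opening and the grip force at its end, in the units of the state.
- get_obs(): the state, without advancing time (a new reading comes with each control period).
- read_camera(name): name is "scene" or "top"; returns (picture, depth): 420x560x3 uint8, red, green, blue; 420x560 float32, m along the optical axis (not along the pixel's ray), 0 where there is no reading.
- camera_params(name): a dict with "intrinsics" (3x3 intrinsics, pixels), "cam_to_world" (4x4, takes a point from camera to world coordinates). Camera axes: x right, y up, looking along -z (the intrinsics and any distortion apply to the point x, -y, -z); pixel columns grow to the right and rows downward; lengths in m; the calibration is good to about 2 mm. A picture is of the moment at which its call begins. camera_params takes no time and is no camera call.
- hand_in(): hands the job in; it is judged then, once.
The state is a dict: "t": time; "q": joint angles; "joint_vel": joint speeds; "joint_torque": joint torques, N m; "eef_pos": TCP position; "tool_rot": TCP orientation; "contact_force": force on the tool from outside, world axes, zero at the start; "torque": the same for the moment, N m; "gripper_width": opening from 0.0 (shut) to 1.0 (fully open); "grasp_force": force on a finger pad.
Only numpy, scipy, OpenCV 4.12 (cv2) and the standard library are available. Lean on these libraries where they do the work, as an engineer would, in place of code of your own. Each camera call takes 0.05 s, during which the arm holds its last target. There are 200 camera calls.

## Task

Swing the yellow dust cover on the microscope lamp's sloping face aside on its pin until the filter slot is fully clear, then take the orange (amber) filter slide out of the wooden rack and put it into the slot, pushed fully home. Then swing the dust cover back until it is fully closed over the slot. Leave the blue filter slide in the rack and do not disturb the bottle, the beaker or the screwdriver.

Things in the scene. Friction and masses are not known exactly. Their poses are not given: they have to be found in the camera images.
- lamp: White lamp housing with a sloping grey front face, fixed to the table: 181 deep (x), 170 wide (y), 127 mm high. Its front (-x) looks roughly to the robot's right. Origin on the table right below the slot's mouth, 61 mm behind the housing's front. The face ends 58 mm up the slope, 70 mm down the slope and 85 mm to each side of the slot's centre.
- port: Filter slot in the sloping face. Origin: centre of its mouth, on the face, 100 mm above the table. z: outward normal, leaning 28 deg from vertical to the housing's front; x: straight up the slope; y: level, to the left for one who faces it (roughly towards the robot). Slot runs in along -z: 43 mm (x) by 13 mm (y), 48 mm deep, mouth chamfered 2 mm. A slide goes in 40 mm edge first, width along x.
- cover (a joint): Angle of the yellow dust cover on its pin (rad): 0 = closed stop, leaf straight down the slope over the slot; grows as the knob swings in the face's plane to the port's +y, stop at 1.9; slot clear past 1.3. Stiff hinge (0.05 N m): stays where left. Leaf 44 mm wide, 4 thick, reaching 97 mm from the pin, underside 8 mm off the face: a slide standing out farther blocks it.
- cover_pin (a point): The pin's axis at the leaf's top surface: at x = +50, y = 0, z = +12 mm in the port's frame. The pin is parallel to the port's z.
- cover_knob (a point): Middle of the black round knob near the free end of the cover, 85 mm from the pin's axis: a cylinder 14 mm in diameter standing 26 mm proud of the leaf, parallel to the port's z; this point is half-way up it, 13 mm above the leaf and 13 mm below the knob's end, at z = +25 mm in the port's frame.
- rack: Wooden filter rack, fixed to the table: 150 (x) by 45 (y) by 26 mm high, origin at the centre of its underside. Two slots 42 by 12 mm, 20 mm deep, at x = -37 and +37 mm; each holds one slide upright.
- amber_center (a point): Centre of the loose orange filter slide: a plate 40 (x) by 10 (y) by 50 mm (z), about 35 g. It stands upright in either slot of the rack, 40 mm width along the rack's x, upper 30 mm standing out (top 56 mm above the table). Fully home in the lamp its top stands 2 mm proud of the face (centre at z = -23 mm in the port's frame).
- blue_center (a point): Centre of the blue filter slide, same size, in the other slot of the rack; leave it there.
- bottle: Brown glass bottle, 44 mm in diameter, 100 mm high, loose; origin at the centre of its underside. Not to be disturbed.
- beaker: White plastic beaker, 70 mm in diameter, 85 mm high, loose; origin at the centre of its underside. Not to be disturbed.
- screwdriver: Screwdriver with a red handle, about 200 mm long, lying on the table along its x, handle to -x, loose. Not to be disturbed.
Things that resemble listed ones, but are neither listed nor needed, are in the scene too. Several things look just like the rack: the one meant starts nearest to the robot's base.

How it is judged:
By the outcome, as a careful person would: the job done as asked, in the order asked, and still so for the second after the job is handed in, with the robot touching nothing.
It also fails if it takes over 72 s, if anything falls off the work surface, if the arm or the gripper's body presses on something with over 40 N, if the wrist force passes 120 N, or if a joint passes its speed limit or range.

## Working session

There is one attempt and no reset: what is moved stays moved. The work goes in short steps, Python scripts to look and compute and a shell command to move; the robot and the scene stay as the last step left them, time stands still between calls to the robot, and variables do not carry over. Pictures are saved under pics/ and viewed, at most 10 in all, crops included, and the job is handed in when it is done.

```bash
mkdir -p pics; ls; python3 - <<'E'
from station import *
import cv2,numpy as np
for n in ("scene","top"):
    p,d=read_camera(n); np.savez(f"pics/{n}0.npz",p=p,d=d)
    cv2.imwrite(f"pics/{n}0.png",cv2.resize(p[:,:,::-1],(800,600),interpolation=cv2.INTER_CUBIC))
    c=camera_params(n); print(n,c)
o=get_obs();print(o)
E
```

```text
pics
scene {'intrinsics': array([[527.26102962,   0.        , 267.06006281],
       [  0.        , 527.26102962, 212.9894931 ],
       [  0.        ,   0.        ,   1.        ]]), 'cam_to_world': array([[ 0.82004422, -0.34075134,  0.45979996,  1.43945416],
       [ 0.5720267 ,  0.51286034, -0.64012477, -1.31046091],
       [-0.01768979,  0.78794847,  0.61548703,  1.23891803],
       [ 0.        ,  0.        ,  0.        ,  1.        ]])}
top {'intrinsics': array([[543.47765716,   0.        , 274.35468237],
       [  0.        , 543.47765716, 214.10227565],
       [  0.        ,   0.        ,   1.        ]]), 'cam_to_world': array([[ 1.45133359e-02,  9.83948582e-01, -1.77861042e-01,
         3.07952270e-01],
       [-9.99891500e-01,  1.47301957e-02, -1.01236168e-04,
        -1.22864204e-01],
       [ 2.52031678e-03,  1.77843213e-01,  9.84055608e-01,
         1.66426867e+00],
       [ 0.00000000e+00,  0.00000000e+00,  0.00000000e+00,
         1.00000000e+00]])}
{'t': 0.1, 'q': array([-1.37207672,  0.47773992,  0.02237003,  1.55637053, -0.01152981,
        1.10931866, -0.08309874]), 'joint_vel': array([ 0.00020504, -0.00340619,  0.00152159, -0.00287162, -0.00122279,
        0.00063708, -0.00050605]), 'joint_torque': array([ 4.56052978e-03, -5.97767580e+01,  1.61370154e+00, -2.81952757e+01,
        1.28684312e-02,  5.12141050e-03, -1.04837952e-06]), 'eef_pos': array([0.20372248, 0.64294409, 0.23040082]), 'tool_rot': array([-7.51850298e-05,  1.52816884e-01,  9.88254153e-01, -8.50761150e-04]), 'contact_force': array([-0.23155481,  0.49408332, -0.71832798]), 'torque': array([-0.01528512,  0.04726651, -0.00991846]), 'grasp_force': 0.0, 'gripper_width': 1.001347838646776}
```

View pics/scene0.png

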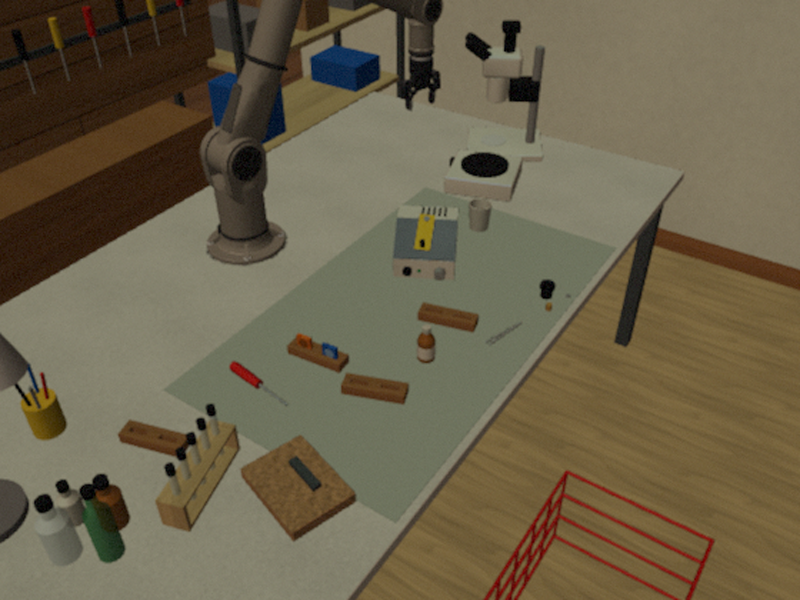

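View pics/top0.png

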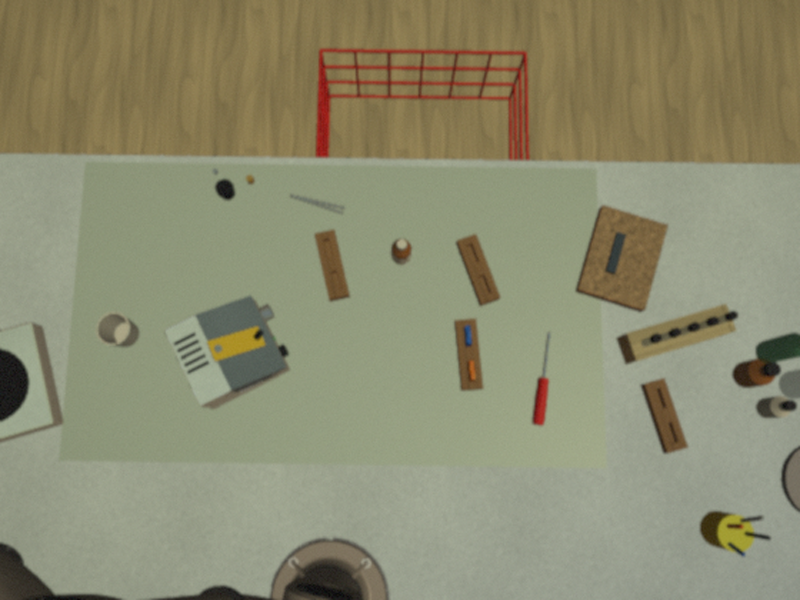

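The top picture shows four rack-like blocks at (332,265), (477,270), (469,354) and (664,415). The base is at about (330,590). The one at (469,354) is nearest and holds orange (472,370) and blue (468,336). The lamp is at (230,350), with its knob at (258,334).

```bash
cat > h.py <<'E'
from station import *
import cv2,numpy as np
from scipy.spatial.transform import Rotation as R
def cloud(n,d):
    c=camera_params(n);K=c["intrinsics"];T=c["cam_to_world"]
    v,u=np.mgrid[:d.shape[0],:d.shape[1]]
    P=np.stack([(u-K[0,2])/K[0,0]*d,-(v-K[1,2])/K[1,1]*d,-d],-1)
    W=P@T[:3,:3].T+T[:3,3]; W[d==0]=np.nan; return W
def proj(n,p):
    c=camera_params(n);K=c["intrinsics"];T=c["cam_to_world"]
    q=(np.atleast_2d(p)-T[:3,3])@T[:3,:3]
    return np.stack([K[0,0]*q[:,0]/-q[:,2]+K[0,2],K[1,1]*-q[:,1]/-q[:,2]+K[1,2]],1)
def atz(n,uv,z):
    c=camera_params(n);K=c["intrinsics"];T=c["cam_to_world"]
    uv=np.atleast_2d(uv);r=np.stack([(uv[:,0]-K[0,2])/K[0,0],-(uv[:,1]-K[1,2])/K[1,1],-np.ones(len(uv))],1)@T[:3,:3].T
    return T[:3,3]+r*((z-T[2,3])/r[:,2])[:,None]
E
python3 - <<'E'
from h import *
np.set_printoptions(precision=4,suppress=True)
for n in("top","scene"):
    f=np.load(f"pics/{n}0.npz");p,d=f["p"],f["d"];W=cloud(n,d)
    hsv=cv2.cvtColor(p,cv2.COLOR_RGB2HSV);H,S,V=[hsv[...,i].astype(int) for i in range(3)]
    reg=(W[...,0]>.3)&(W[...,0]<.75)&(W[...,1]>-.5)&(W[...,1]<.45)
    M=dict(yellow=(H>20)&(H<32)&(S>150)&(V>90),orange=(H>4)&(H<16)&(S>180)&(V>130)&(W[...,2]>.015),blue=(H>100)&(H<125)&(S>130),
      wood=(H>4)&(H<20)&(S>90)&(W[...,2]>.015)&(W[...,2]<.04)&(W[...,0]>.35)&(W[...,0]<.58)&(W[...,1]<-.1))
    for k,m in M.items():
        m=m&reg;q=W[m];v,u=np.nonzero(m)
        if len(q)<5: print(n,k,len(q));continue
        print(n,k,len(q),"uv",u.mean(),v.mean(),"z",np.percentile(q[:,2],[5,50,95]),"mean",q.mean(0))
        r=cv2.minAreaRect(np.float32(q[:,:2]*1000));print("  rect",r)
    # white/grey face plane of lamp
    lm=(W[...,2]>.045)&(W[...,2]<.2)&(W[...,0]>.3)&(W[...,0]<.7)&(W[...,1]>.05)&(W[...,1]<.35)
    q=W[lm];print("lamp",q.min(0),q.max(0))
    fm=lm&(S<70)&(V<110);q=q=W[fm];
    for _ in range(6):
        c=q.mean(0);nn=np.linalg.svd(q-c)[2][2];nn*=np.sign(nn[2]);e=(q-c)@nn;q=q[abs(e)<max(.003,np.median(abs(e))*2)]
    print("face",len(q),c,nn,np.degrees(np.arccos(nn[2])),"az",np.degrees(np.arctan2(nn[1],nn[0])),"z",q[:,2].min(),q[:,2].max())
    r=[(lambda x:x)(0)]
t=cv2.imread("pics/top0.png")
f=np.load("pics/top0.npz")["p"][:,:,::-1]
a=cv2.resize(f[195:295,105:215],None,fx=5,fy=5,interpolation=cv2.INTER_CUBIC)
b=cv2.resize(f[215:281,310:345],None,fx=7.5,fy=7.5,interpolation=cv2.INTER_CUBIC)[:500,:250]
b=np.vstack([b,np.zeros((500-b.shape[0],b.shape[1],3),np.uint8)])
cv2.imwrite("pics/crop1.png",np.hstack([a,b]))
E
```

```text
top yellow 469 uv 165.14712153518124 240.01492537313433 z [0.092  0.1145 0.137 ] mean [0.5079 0.1895 0.1145]
  rect ((507.9718017578125, 189.4273681640625), (45.03791427612305, 97.69634246826172), 25.08246612548828)
top orange 35 uv 330.1142857142857 258.37142857142857 z [0.0477 0.0543 0.0596] mean [ 0.468  -0.2902  0.0536]
  rect ((468.8251953125, -289.7734375), (7.214695930480957, 41.81382751464844), 87.63670349121094)
top blue 30 uv 327.1333333333333 234.1 z [0.0483 0.0542 0.0576] mean [ 0.5406 -0.2815  0.0538]
  rect ((539.156494140625, -281.46527099609375), (33.23789596557617, 6.3230485916137695), 1.196324348449707)
top wood 580 uv 331.7637931034483 251.3706896551724 z [0.0179 0.0254 0.032 ] mean [ 0.4924 -0.2981  0.0252]
  rect ((457.5155029296875, -343.9792175292969), (275.07049560546875, 130.3286895751953), 51.85741424560547)
lamp [0.3805 0.0937 0.045 ] [0.6144 0.3306 0.1468]
face 1041 [0.5125 0.1787 0.0944] [ 0.2143 -0.4048  0.889 ] 27.258386094125335 az -62.098016907873514 z 0.06414291117799453 0.12630561482730962
scene yellow 236 uv 296.85593220338984 162.16949152542372 z 
[... 271 characters left out ...]
75, -290.5673828125), (21.295257568359375, 8.619993209838867), 2.1936092376708984)
scene blue 48 uv 232.0625 243.08333333333334 z [0.028  0.0491 0.0591] mean [ 0.545  -0.2739  0.0472]
  rect ((519.7514038085938, -94.09135437011719), (42.35118103027344, 394.7554016113281), 6.860325813293457)
scene wood 335 uv 218.86865671641792 247.01492537313433 z [0.0174 0.0264 0.0339] mean [ 0.5036 -0.2982  0.0261]
  rect ((462.6416015625, -338.2498474121094), (272.5774230957031, 125.11389923095703), 49.23801803588867)
lamp [0.3858 0.0955 0.045 ] [0.6209 0.3348 0.1497]
face 441 [0.5206 0.1832 0.0958] [ 0.2079 -0.3946  0.895 ] 26.49033948032655 az -62.21851479417173 z 0.06635113151629701 0.13769906189581782
```

View pics/crop1.png

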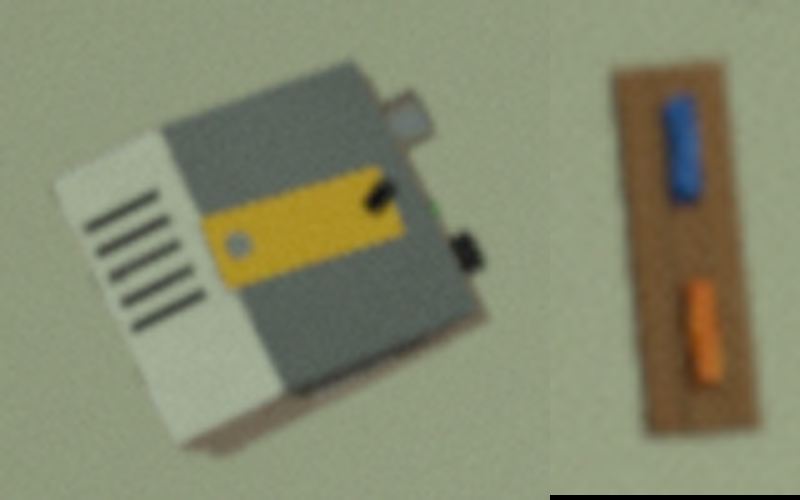

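The crop confirms the nearest rack, with orange at crop (702,330) and blue at (684,150). The cover is closed, with its pin at (238,245) and knob at about (380,195). Next I fit the lamp and rack poses from the corners.

```bash
cat >> h.py <<'E'
def port(x,y,a):  # a = azimuth of port x (horizontal, up the slope)
    s,c=np.sin(np.radians(28)),np.cos(np.radians(28))
    h=np.array([np.cos(a),np.sin(a),0]);k=np.array([0,0,1.])
    X=c*h+s*k;Z=-s*h+c*k;Y=np.cross(Z,X)
    T=np.eye(4);T[:3,:3]=np.stack([X,Y,Z],1);T[:3,3]=[x,y,.1];return T
def rel(Rt): # rotvec from present tool to Rt
    w,x,y,z=get_obs()["tool_rot"];return (R.from_matrix(Rt)*R.from_quat([x,y,z,w]).inv()).as_rotvec()
E
python3 - <<'E'
from h import *
from scipy.optimize import least_squares as LS
np.set_printoptions(precision=4,suppress=True)
L=np.array([[55,185],[180,447],[163,128],[288,392],[355,60],[490,318],[238,245]],float)
uvL=(L+.5)/5-.5+[105,195]
m=np.array([[0,0,0],[0,0,0],[58,-85,0],[58,85,0],[-70,-85,0],[-70,85,0],[50,0,12]])/1000.
def lp(v):
    T=port(*v);P=m@T[:3,:3].T+T[:3,3];h=np.array([np.cos(v[2]),np.sin(v[2])])
    for i,s in((0,-85),(1,85)): P[i]=[*(T[:2,3]+.12*h+s/1000*T[:2,1]),.127]
    return P
r=LS(lambda v:(proj("top",lp(v))-uvL).ravel(),[.5,.19,2.04],x_scale=[.01,.01,.01]);print("lamp",r.x,np.degrees(r.x[2]),"\n",r.fun.reshape(-1,2))
# colour clouds cross-check: yellow leaf, in port frame
T=port(*r.x)
for n in("top","scene"):
    f=np.load(f"pics/{n}0.npz");p,d=f["p"],f["d"];W=cloud(n,d);hsv=cv2.cvtColor(p,cv2.COLOR_RGB2HSV).astype(int)
    k=(hsv[...,0]>20)&(hsv[...,0]<32)&(hsv[...,1]>150)&(hsv[...,2]>90)&(W[...,0]>.4)&(W[...,1]>.1)&(W[...,1]<.3)
    q=(W[k]-T[:3,3])@T[:3,:3]*1000;print(n,"leaf in port: mean",q.mean(0),"pct",np.percentile(q,[3,97],axis=0).round(1).tolist())
    rr=cv2.minAreaRect(np.float32(q[:,:2]));print(rr)
C=np.array([[615,68],[722,62],[760,427],[645,435]],float)-[550,0];uvC=(C+.5)/7.5-.5+[310,215]
P=atz("top",uvC,.026);print("rack corners",P, [np.linalg.norm(P[i]-P[(i+1)%4]) for i in range(4)],P.mean(0))
e=P[0]+P[1]-P[2]-P[3];print("rack az",np.degrees(np.arctan2(e[1],e[0])))
O=(np.array([[702,331],[692,281],[710,382],[684,150]])-[550,0]+.5)/7.5-.5+[310,215];P=atz("top",O,.056);print("orange mid,ends,blue",P)
E
```

```text
lamp [0.5109 0.185  2.0623] 118.16243014637826 
 [[-0.3619 -0.3443]
 [-0.3363  0.5142]
 [-0.0745  0.1464]
 [ 0.2418  0.2221]
 [ 0.8161  0.0055]
 [-1.2986 -1.2157]
 [ 1.0055  0.6215]]
top leaf in port: mean [ 9.886  -2.2705 10.2506] pct [[-39.3, -20.8, 3.9], [62.2, 20.7, 16.6]]
((-95.43130493164062, -137.38258361816406), (433.88275146484375, 107.90953063964844), 52.31529235839844)
scene leaf in port: mean [10.9607 -3.1059 11.6155] pct [[-40.1, -23.7, 2.0], [65.0, 18.1, 21.8]]
((14.282669067382812, -2.2293968200683594), (44.04281997680664, 112.26773834228516), 86.69139099121094)
rack corners [[ 0.5765 -0.2571  0.026 ]
 [ 0.5796 -0.3007  0.026 ]
 [ 0.4315 -0.3153  0.026 ]
 [ 0.4277 -0.2692  0.026 ]] [np.float64(0.043703785989955855), np.float64(0.14878313472235194), np.float64(0.04627534513083706), np.float64(0.1493032582831504)] [ 0.5038 -0.2856  0.026 ]
rack az 5.122379520169986
orange mid,ends,blue [[ 0.4668 -0.2891  0.056 ]
 [ 0.4866 -0.2852  0.056 ]
 [ 0.4467 -0.2921  0.056 ]
 [ 0.5389 -0.2822  0.056 ]]
```

```bash
python3 - <<'E'
from h import *
np.set_printoptions(precision=2,suppress=True)
T=port(.5109,.185,2.0623)
def warp(n,z,s=4):  # rectified picture of the plane z (port), s px/mm, rows: x from +75 down to -85, cols y from -100..100
    img=np.load(f"pics/{n}0.npz")["p"][:,:,::-1]
    g=np.array([[75,-100],[75,100],[-85,100],[-85,-100]],float)
    P=np.c_[g,np.full(4,z)]/1000@T[:3,:3].T+T[:3,3]
    src=np.float32(proj(n,P));dst=np.float32([[0,0],[200*s,0],[200*s,160*s],[0,160*s]])
    return cv2.warpPerspective(img,cv2.getPerspectiveTransform(src,dst),(200*s,160*s),flags=cv2.INTER_CUBIC)
out=[]
for n in("top","scene"):
    w=warp(n,12);h=cv2.cvtColor(w,cv2.COLOR_BGR2HSV).astype(int);yel=((h[...,0]>17)&(h[...,0]<35)&(h[...,1]>130)&(h[...,2]>60))
    xs,ys=[],[]
    for x in range(-15,32,3):
        c=np.nonzero(yel[int((75-x)*4)])[0]
        c=c[(c>240)&(c<560)]
        xs.append(x);ys.append([c.min()/4-100,c.max()/4-100])
    ys=np.array(ys);f=np.polyfit(xs,ys.mean(1),1);print(n,"width",np.diff(ys).mean(),"mid slope deg",np.degrees(np.arctan(f[0])),"y at x=0",f[1],"at pin",np.polyval(f,50))
    for y in(-15,0,15):
        r=np.nonzero(yel[:,int((y+100)*4)])[0];print("  x span at y",y,75-r.max()/4,75-r.min()/4)
    out.append(cv2.resize(warp(n,0),(400,320)));out.append(cv2.resize(w,(400,320)))
    w0=cv2.cvtColor(cv2.GaussianBlur(warp(n,0),(0,0),4),cv2.COLOR_BGR2GRAY).astype(float)
    for y in(-75,-60,-45,45,60,75):   # strongest up-slope edges
        g=np.gradient(w0[:,int((y+100)*4)]);a=np.argmax(abs(g[:160]));b=420+np.argmax(abs(g[420:]));print("  y",y,"top edge",75-a/4,"low edge",75-b/4)
    for x in(-55,-40,-20,0,20,40):
        g=np.gradient(w0[int((75-x)*4)]);print("  x",x,"side edges",np.argmax(abs(g[:200]))/4-100,(600+np.argmax(abs(g[600:])))/4-100)
cv2.imwrite("pics/rect.png",np.vstack([np.hstack(out[:2]),np.hstack(out[2:])])[:600])
E
```

```text
top width 43.59375 mid slope deg -3.84203581371157 y at x=0 1.5661764705882355 at pin -1.7916666666666679
  x span at y -15 -44.0 65.75
  x span at y 0 -30.5 66.5
  x span at y 15 -42.75 67.25
  y -75 top edge 60.75 low edge -69.5
  y -60 top edge 61.0 low edge -70.0
  y -45 top edge 60.5 low edge -70.25
  y 45 top edge 61.25 low edge -82.0
  y 60 top edge 61.0 low edge -82.5
  y 75 top edge 59.5 low edge -70.25
  x -55 side edges -88.25 90.25
  x -40 side edges -87.75 90.25
  x -20 side edges -88.25 90.5
  x 0 side edges -88.5 89.0
  x 20 side edges -88.0 88.25
  x 40 side edges -88.75 88.75
scene width 44.03125 mid slope deg -4.372931276881124 y at x=0 -1.9733455882352942 at pin -5.796874999999997
  x span at y -15 -45.75 66.25
  x span at y 0 -44.75 67.75
  x span at y 15 -44.0 59.5
  y -75 top edge 63.75 low edge -67.5
  y -60 top edge 60.75 low edge -67.25
  y -45 top edge 60.75 low edge -68.25
  y 45 top edge 61.25 low edge -67.75
  y 60 top edge 61.5 low edge -69.5
  y 75 top edge 61.0 low edge -67.25
  x -55 side edges -93.25 76.0
  x -40 side edges -96.0 78.25
  x -20 side edges -94.0 76.25
  x 0 side edges -94.75 76.25
  x 20 side edges -97.5 78.0
  x 40 side edges -95.25 76.75
```

View pics/rect.png

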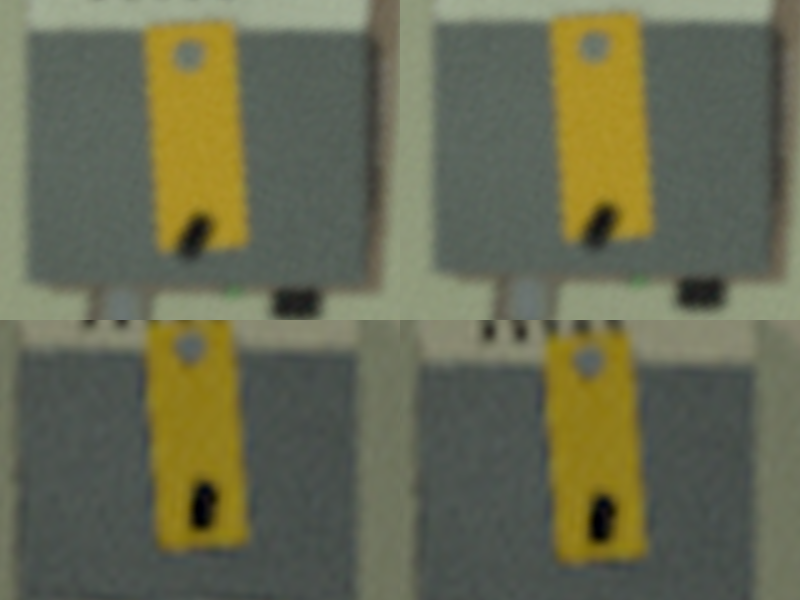

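The rectified views show the face square to my fitted yaw. The leaf is about 4° open, so the knob sits roughly 6 mm to +y. The two cameras disagree by about 4 mm in port y, so I take the mean for now and check it against the gripper up close.

```bash
cat >> h.py <<'E'
T0=port(.5109,.185,2.0623)
OFF=np.array([1.8,-3.4,0])   # mm correction in port frame
def T():
    t=T0.copy();d=T0[:3,:3]@(OFF/1000);d=d-T0[:3,2]*0
    # keep the face plane's height: shift horizontally
    h=np.array([np.cos(2.0623),np.sin(2.0623),0]);t[:3,3]+=h*OFF[0]/1000/np.cos(np.radians(28))*1+T0[:3,1]*OFF[1]/1000;return t
def toolR(t,flip=0):
    s=-1 if flip else 1
    return np.stack([np.cross(s*t[:3,1],-t[:3,2]),s*t[:3,1],-t[:3,2]],1)
def go(p,Rt=None):
    o=get_obs();print("d mm",(p-o["eef_pos"]).round(4)*1000, "turn",None if Rt is None else rel(Rt).round(3), "tgt",p.round(4))
def P(x,y,z): t=T();return t[:3,:3]@(np.array([x,y,z])/1000)+t[:3,3]
def inport(): o=get_obs();t=T();w=o["tool_rot"];return ((o["eef_pos"]-t[:3,3])@t[:3,:3]*1000).round(1), rel(toolR(t)).round(3)
E
python3 - <<'E'
from h import *
print(T()); go(P(-34.8,6,75),toolR(T())); print(rel(toolR(T(),1)))
E
```

```text
[[-4.16708967e-01 -8.81624194e-01  2.21568088e-01  5.12935388e-01]
 [ 7.78427960e-01 -4.71952096e-01 -4.13897488e-01  1.88401939e-01]
 [ 4.69471563e-01 -2.77555756e-17  8.82947593e-01  1.00000000e-01]
 [ 0.00000000e+00  0.00000000e+00  0.00000000e+00  1.00000000e+00]]
d mm [ 335.  -515.5  -80.5] turn [ 0.48  -0.396  2.311] tgt [0.5388 0.1274 0.1499]
[ 0.32139213  0.38430611 -0.75712173]
```

```bash
A='[0,28,-43,0,0.053,0.064,-0.126]'
python3 -m creep '[[0,28,-43,0,0.053,0.064,-0.126],[0,28,-43,0,0.053,0.064,-0.126],[0,28,-43,0,0.053,0.064,-0.126],[0,28,-43,0,0.053,0.064,-0.126],[0,28,-43,0,0.053,0.064,-0.126]]'
python3 -m creep '[[0,28,-43,-5,0.053,0.064,-0.126],[0,28,-43,-5,0,0,0],[0,28,-43,-5,0,0,0],[0,28,-43,-5,0,0,0],[0,28,-43,-5,0,0,0]]'
python3 - <<'E'
from h import *
print(get_obs()["q"]);go(P(-34.8,6,75),toolR(T(),1)); print(inport()[0])
E
```

```text
t: 0.72
eef_pos: [0.3449, 0.4269, 0.2314]
tool_rot: [-0.175, 0.448, 0.87, 0.105]
contact_force: [0.9, -1.0, -1.0]
gripper_width: 0.502
grasp_force: 0.0
t: 1.35
eef_pos: [0.4844, 0.212, 0.206]
tool_rot: [-0.207, 0.498, 0.833, 0.123]
contact_force: [0.8, 1.3, -0.7]
gripper_width: 0.498
grasp_force: 0.0
[-0.44452168  0.36795396  0.24527687  1.90441714 -0.62350517  1.11816909
  0.63120115]
d mm [ 54.4 -84.6 -56.1] turn [ 0.002  0.    -0.001] tgt [0.5388 0.1274 0.1499]
[80.  14.  77.5]
```

Tracking is good, so I go to the hover point and look from both cameras.

```bash

python3 -m creep '[[0,27,-42,-28,0,0,0],[0,27,-42,-28,0,0,0],[0,0,0,0,0,0,0],[0,0,0,0,0,0,0]]' >/dev/null
python3 - <<'E'
from h import *
print(inport()); e=get_obs()["eef_pos"];ims=[]
for n in("top","scene"):
    p,d=read_camera(n);np.savez(f"pics/{n}1.npz",p=p,d=d)
    u,v=proj(n,e)[0];print(n,"tcp px",u,v,"knobtop/pin pred",proj(n,[P(-34.8,6,38),P(-34.8,6,12),P(50,0,12)]).round(1).tolist())
    u0,v0=int(u)-40,int(v)-50;print("origin",u0,v0)
    c=cv2.resize(p[v0:v0+100,u0:u0+80,::-1],None,fx=5,fy=5,interpolation=cv2.INTER_CUBIC)
    x,y=int((u-u0+.5)*5),int((v-v0+.5)*5);cv2.drawMarker(c,(x,y),(255,0,255),0,12,1)
    for q in proj(n,[P(-34.8,6,38),P(-34.8,6,12),P(50,0,12),P(50-97,6.8-22,12),P(50-97,6.8+22,12)]): cv2.drawMarker(c,(int((q[0]-u0+.5)*5),int((q[1]-v0+.5)*5)),(0,255,0),0,10,1)
    ims.append(c)
cv2.imwrite("pics/hov.png",np.hstack(ims))
E
```

```text
(array([-32.1,   6. ,  73.8]), array([ 0.697, -1.297,  2.774]))
top tcp px 184.41888045790887 228.21999405414232 knobtop/pin pred [[181.7, 232.3], [179.2, 235.3], [152.1, 243.5]]
origin 144 178
scene tcp px 294.264338919911 163.55296242805116 knobtop/pin pred [[294.4, 168.7], [294.6, 171.9], [297.7, 153.2]]
origin 254 113
```

View pics/hov.png

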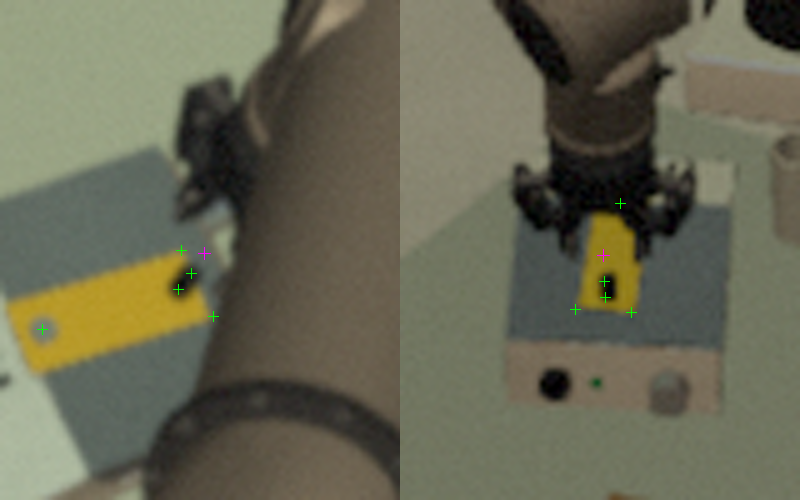

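Fingertips in the scene view sit at about (570,255) and (642,255), so their middle (606) lines up with the knob at (607,285). In the top view the knob is at (182,277), on the predicted marks. I descend and grip.

```bash

python3 -m creep '[[0,-4,8,-18,0,0,0],[0,-4,7,-17,0,0,0],[0,-3.5,6.4,-16.3,0,0,0],[0,0,0,0,0,0,0]]' 20
python3 -m creep '[[-1,0,0,0,0,0,0],[-1,0,0,0,0,0,0],[-1,0,0,0,0,0,0],[-1,0,0,0,0,0,0]]' 20
python3 - <<'E'
from h import *
print(inport()[0])
E
```

```text
t: 2.45
eef_pos: [0.5245, 0.1518, 0.0973]
tool_rot: [-0.208, 0.498, 0.833, 0.122]
contact_force: [-0.9, 0.0, -0.3]
gripper_width: 0.5
grasp_force: 0.0
t: 2.95
eef_pos: [0.527, 0.1505, 0.0994]
tool_rot: [-0.206, 0.499, 0.833, 0.124]
contact_force: [0.9, -0.4, 1.8]
gripper_width: 0.149
grasp_force: 20.4
[-35.6   5.5  18.3]
```

```bash
cat >> h.py <<'E'
def arc(a,b,n,r=85.):
    th=np.linspace(a,b,n+1);q=np.stack([50-r*np.cos(th),r*np.sin(th),0*th],1);print((np.diff(q,axis=0)@T()[:3,:3].T).round(1).tolist())
E
python3 -c "
from h import *
arc(.064,1.66,10)"
```

```text
[[-12.6, -4.8, 0.9], [-13.1, -3.0, 1.9], [-13.2, -1.0, 2.8], [-13.0, 1.0, 3.7], [-12.5, 2.9, 4.5], [-11.6, 4.8, 5.1], [-10.4, 6.5, 5.7], [-9.0, 8.1, 6.1], [-7.4, 9.5, 6.3], [-5.5, 10.6, 6.4]]
```

```bash

python3 -m creep '[[-1,-12.6,-4.8,0.9,0,0,0],[-1,-13.1,-3,1.9,0,0,0],[-1,-13.2,-1,2.8,0,0,0],[-1,0,0,0,0,0,0]]'
python3 -c "
from h import *
print(inport()[0])"
```

```text
t: 3.45
eef_pos: [0.4866, 0.141, 0.105]
tool_rot: [-0.207, 0.499, 0.833, 0.123]
contact_force: [0.9, -5.8, 0.4]
gripper_width: 0.151
grasp_force: 20.7
[-23.6  45.6  18.2]
```

```bash

python3 -m creep '[[-1,-13,1,3.7,0,0,0],[-1,-12.5,2.9,4.5,0,0,0],[-1,-11.6,4.8,5.1,0,0,0],[-1,-10.4,6.5,5.7,0,0,0],[-1,0,0,0,0,0,0]]'
python3 -m creep '[[-1,-9,8.1,6.1,0,0,0],[-1,-7.4,9.5,6.3,0,0,0],[-1,-5.5,10.6,6.4,0,0,0],[-1,0,0,0,0,0,0]]'
python3 -c "
from h import *
print(inport()[0],get_obs()['q'])"
```

```text
t: 4.08
eef_pos: [0.4394, 0.1586, 0.1247]
tool_rot: [-0.207, 0.498, 0.833, 0.124]
contact_force: [2.4, -0.5, 5.4]
gripper_width: 0.155
grasp_force: 21.0
t: 4.58
eef_pos: [0.4184, 0.1871, 0.1433]
tool_rot: [-0.206, 0.497, 0.833, 0.124]
contact_force: [5.9, 0.7, 1.6]
gripper_width: 0.151
grasp_force: 20.9
[58.7 84.  17.8] [-0.4161155   0.35656693  0.22090496  2.10727786 -0.68046052  0.95973695
  0.76798754]
```

```bash

python3 -m creep '[[0,0,0,0,0,0,0],[0,0,0,0,0,0,0],[0,6,-11,24,0,0,0],[0,8,-15,32,0,0,0],[0,0,0,0,0,0,0]]'
cat >> h.py <<'E'
RA=np.radians(5.1)
def rackR():
    y=np.array([-np.sin(RA),np.cos(RA),0]);z=np.array([0,0,-1.]);return np.stack([np.cross(y,z),y,z],1)
E
python3 -c "
from h import *
print(inport()[0]);go(np.array([.4675,-.2895,.12]),rackR())"
```

```text
t: 5.2
eef_pos: [0.4331, 0.1588, 0.1998]
tool_rot: [-0.206, 0.499, 0.833, 0.124]
contact_force: [-0.5, 0.5, -0.1]
gripper_width: 0.5
grasp_force: 0.0
[57.1 84.3 82.7]
d mm [  34.4 -448.3  -79.8] turn [-0.246 -0.451  1.144] tgt [ 0.4675 -0.2895  0.12  ]
```

```bash

python3 -m creep '[[0,5,-49.8,0,-0.0273,-0.0501,0.127],[0,5,-49.8,0,-0.0273,-0.0501,0.127],[0,5,-49.8,0,-0.0273,-0.0501,0.127],[0,5,-49.8,0,-0.0273,-0.0501,0.127],[0,5,-49.8,0,-0.0273,-0.0501,0.127]]' >/dev/null
python3 -m creep '[[0,5,-49.8,-20,-0.0273,-0.0501,0.127],[0,4,-49.8,-20,-0.0273,-0.0501,0.127],[0,0.4,-49.8,-20,-0.0273,-0.0501,0.127],[0,0,-49.8,-20,-0.0273,-0.0501,0.127],[0,0,0,0,0,0,0]]'
python3 - <<'E'
from h import *
go(np.array([.4675,-.2895,.12]),rackR());print(get_obs()["q"]); e=get_obs()["eef_pos"];ims=[]
for n in("top","scene"):
    p,d=read_camera(n);np.savez(f"pics/{n}2.npz",p=p,d=d)
    a,b=proj(n,[[.4675,-.2895,.056],P(0,0,0)])
    for c,mk in((a,[e,[.4669,-.2889,.056],[.5406,-.2823,.056]]),(b,[P(0,0,0),P(21.5,-6.5,0),P(21.5,6.5,0),P(-21.5,6.5,0),P(-21.5,-6.5,0),P(50,0,12)])):
        u0,v0=int(c[0])-40,int(c[1])-30
        im=cv2.resize(p[v0:v0+60,u0:u0+80,::-1],None,fx=5,fy=5,interpolation=cv2.INTER_CUBIC)
        for q in proj(n,mk): cv2.drawMarker(im,(int((q[0]-u0+.5)*5),int((q[1]-v0+.5)*5)),(255,0,255),0,8,1)
        ims.append(im);print(n,u0,v0)
cv2.imwrite("pics/rk.png",np.vstack([np.hstack(ims[:2]),np.hstack(ims[2:])]))
E
```

```text
t: 6.45
eef_pos: [0.4626, -0.2909, 0.1158]
tool_rot: [-0.003, -0.042, 0.999, -0.001]
contact_force: [-0.0, 0.2, 0.0]
gripper_width: 0.5
grasp_force: 0.0
d mm [4.9 1.4 4.2] turn [ 0.002 -0.006  0.005] tgt [ 0.4675 -0.2895  0.12  ]
[ 0.20343685  0.42433907  0.30399815  1.98069677 -0.17237933  0.76609414
  2.26166084]
top 289 228
top 126 208
scene 171 205
scene 256 135
```

View pics/rk.png

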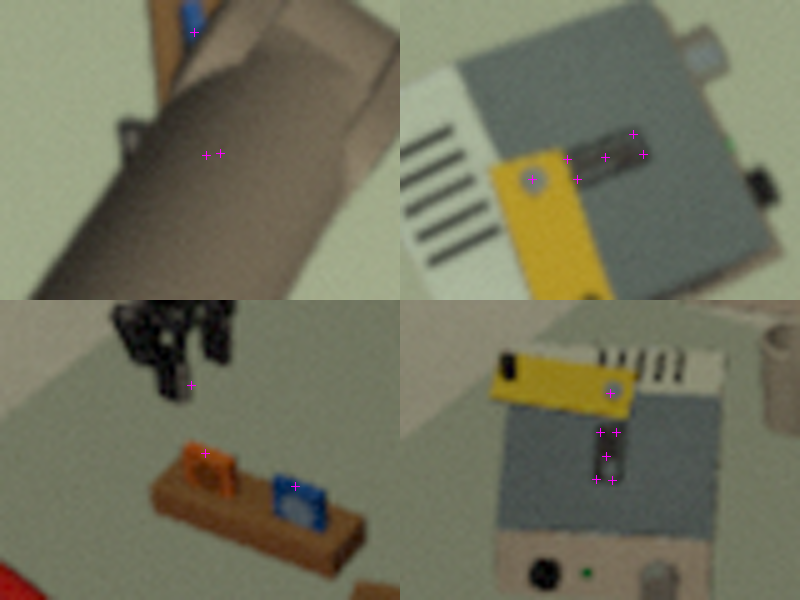

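The cover is clear of the slot: the slot shows dark at about (609,158) in the top view and (610,455) in the scene view. The amber slide stands at (210,470) in the scene view, with the gripper above it. I descend and grasp.

```bash

python3 -m creep '[[0,5,1,-20,0.002,-0.006,0.005],[0,0,0,-30,0,0,0],[0,0,0,-20,0,0,0],[0,0,0,-11,0,0,0],[0,0,0,0,0,0,0]]'
python3 -m creep '[[-1,0,0,0,0,0,0],[-1,0,0,0,0,0,0],[-1,0,0,0,0,0,0],[-1,0,0,0,0,0,0]]' 40
python3 - <<'E'
from h import *
np.set_printoptions(precision=1,suppress=True)
go(np.array([.4675,-.2895,.034]),rackR())
t=T()
for n in("top","scene"):
    img=np.load(f"pics/{n}2.npz")["p"][:,:,::-1].copy();s=6
    g=np.array([[30,-25],[30,25],[-35,25],[-35,-25]],float)
    Q=np.c_[g,np.zeros(4)]/1000@t[:3,:3].T+t[:3,3]
    w=cv2.warpPerspective(img,cv2.getPerspectiveTransform(np.float32(proj(n,Q)),np.float32([[0,0],[50*s,0],[50*s,65*s],[0,65*s]])),(50*s,65*s),flags=cv2.INTER_CUBIC)
    b=cv2.GaussianBlur(cv2.cvtColor(w,cv2.COLOR_BGR2GRAY),(0,0),4).astype(float)
    bg=np.median(b[:, :60]);m=b<bg-0.45*(bg-np.percentile(b,3));m[:40]=0
    nc,l,st,ce=cv2.connectedComponentsWithStats(m.astype(np.uint8));k=1+np.argmax(st[1:,4])
    x,y,ww,hh,_=st[k];print(n,"slot: x",30-(y+hh)/s,30-y/s,"y",x/s-25,(x+ww)/s-25,"centroid",30-ce[k][1]/s,ce[k][0]/s-25)
E
```

```text
t: 7.18
eef_pos: [0.4716, -0.2864, 0.037]
tool_rot: [0.002, -0.047, 0.999, 0.0]
contact_force: [0.3, -0.4, 0.1]
gripper_width: 0.503
grasp_force: 0.0
t: 7.68
eef_pos: [0.4722, -0.288, 0.0383]
tool_rot: [0.003, -0.046, 0.999, -0.001]
contact_force: [-0.3, 0.7, 6.3]
gripper_width: 0.104
grasp_force: 42.0
d mm [-4.7 -1.5 -4.3] turn [ 0.  0. -0.] tgt [ 0.5 -0.3  0. ]
top slot: x -27.166666666666664 22.5 y -12.333333333333334 14.166666666666664 centroid -2.3028463907482504 1.025757361490836
scene slot: x -24.666666666666664 23.333333333333332 y -14.5 10.5 centroid 2.51637505607896 -1.6071133044215138
```

Grasped, with the opening at 10 mm. I lift out and carry it to a hover over the slot.

```bash
sed -i 's/^OFF=.*/OFF=np.array([0.8,-2.8,0])/' h.py
python3 -m creep '[[-1,0,0,15,0,0,0],[-1,0,0,30,0,0,0],[-1,0,0,50,0,0,0],[-1,0,0,30,0,0,0],[-1,0,0,0,0,0,0]]'
python3 - <<'E'
from h import *
go(P(-4.5,0,80),toolR(T(),1))
e=get_obs()["eef_pos"];ims=[]
p,d=read_camera("scene");u,v=proj("scene",e)[0];u0,v0=int(u)-45,int(v)-45
im=cv2.resize(p[v0:v0+90,u0:u0+90,::-1],None,fx=6,fy=6,interpolation=cv2.INTER_CUBIC);cv2.drawMarker(im,(int((u-u0+.5)*6),int((v-v0+.5)*6)),(255,0,255),0,8,1)
cv2.imwrite("pics/lift.png",im)
W=cloud("scene",d);h=cv2.cvtColor(p,cv2.COLOR_RGB2HSV).astype(int)
m=(h[...,0]>3)&(h[...,0]<17)&(h[...,1]>150)&(h[...,2]>90)&(np.linalg.norm(W-e,axis=-1)<.08)
q=(W[m]-e)*1000;print(m.sum(),q.mean(0),np.percentile(q,[3,97],axis=0))
E
```

```text
t: 8.3
eef_pos: [0.4728, -0.2887, 0.1656]
tool_rot: [0.005, -0.046, 0.999, -0.001]
contact_force: [0.2, -1.9, -0.7]
gripper_width: 0.111
grasp_force: 41.1
d mm [ 59.8 439.2   3. ] turn [ 0.253  0.463 -1.147] tgt [0.5325 0.1505 0.1685]
54 [ -1.11068929  -2.18878534 -13.63651651] [[-21.44784736  -9.45846845 -32.0535457 ]
 [ 18.48959173   3.49226584  18.79291542]]
```

View pics/lift.png

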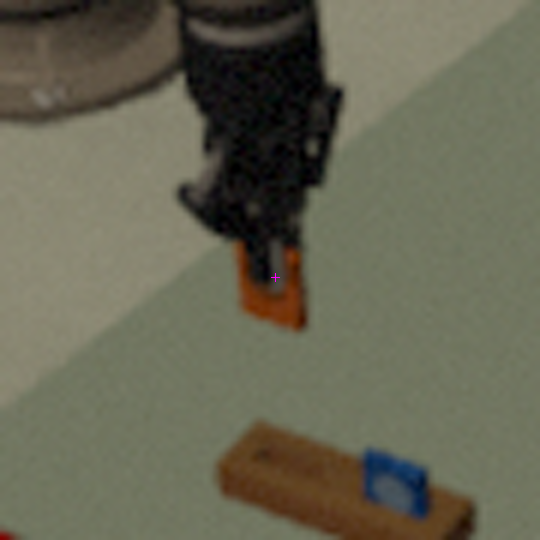

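The slide hangs square in the fingers, spanning about −23..+17 mm around the TCP after bias correction, with its bottom 32 mm below the TCP. I carry it to the lamp.

```bash

python3 -m creep '[[-1,6,48.8,8,0.0281,0.0514,-0.1274],[-1,6,48.8,8,0.0281,0.0514,-0.1274],[-1,6,48.8,8,0.0281,0.0514,-0.1274],[-1,6,48.8,0,0.0281,0.0514,-0.1274],[-1,7,48.8,0,0.0281,0.0514,-0.1274]]' >/dev/null
python3 -m creep '[[-1,7,48.8,0,0.0281,0.0514,-0.1274],[-1,7,48.8,-8,0.0281,0.0514,-0.1274],[-1,7,48.8,-8,0.0281,0.0514,-0.1274],[-1,7,48.8,-5,0.0281,0.0514,-0.1274],[-1,0,0,0,0,0,0]]'
python3 -c "
from h import *
print(inport()[0]);go(P(-3.5,0,50),toolR(T(),1));print(get_obs()['q'])"
```

```text
t: 9.6
eef_pos: [0.5284, 0.155, 0.1632]
tool_rot: [-0.211, 0.496, 0.833, 0.125]
contact_force: [-1.0, -1.2, -0.3]
gripper_width: 0.109
grasp_force: 41.1
[-1.8  1.5 72.6]
d mm [ -3.    8.7 -20.7] turn [-0.006 -0.005 -0.004] tgt [0.5255 0.1637 0.1425]
[-0.35899644  0.49266953  0.29898123  1.84374048 -0.65667712  1.14531622
  0.79312833]
```

```bash

python3 -m creep '[[-1,-3,8.7,-20.7,-0.006,-0.005,-0.004],[-1,0,0,0,0,0,0],[-1,0,0,0,0,0,0]]'
python3 - <<'E'
from h import *
np.set_printoptions(precision=1,suppress=True)
print(inport()[0],rel(toolR(T(),1)));e=get_obs()["eef_pos"];t=T();ims=[]
for n in("scene","top"):
    p,d=read_camera(n);W=cloud(n,d);h=cv2.cvtColor(p,cv2.COLOR_RGB2HSV).astype(int)
    m=(h[...,0]>3)&(h[...,0]<17)&(h[...,1]>150)&(h[...,2]>90)&(np.linalg.norm(W-e,axis=-1)<.08)
    if m.sum()>5: q=(W[m]-t[:3,3])@t[:3,:3]*1000;print(n,m.sum(),q.mean(0),np.percentile(q,[3,97],axis=0))
    u,v=proj(n,P(0,0,0))[0];u0,v0=int(u)-25,int(v)-30
    im=cv2.resize(p[v0:v0+50,u0:u0+50,::-1],None,fx=8,fy=8,interpolation=cv2.INTER_CUBIC)
    zb=18
    for q in proj(n,[P(20,-5,zb),P(20,5,zb),P(-20,5,zb),P(-20,-5,zb)]): cv2.drawMarker(im,(int((q[0]-u0+.5)*8),int((q[1]-v0+.5)*8)),(255,0,255),0,8,1)
    for q in proj(n,[P(21.5,-6.5,0),P(21.5,6.5,0),P(-21.5,6.5,0),P(-21.5,-6.5,0)]): cv2.drawMarker(im,(int((q[0]-u0+.5)*8),int((q[1]-v0+.5)*8)),(0,255,0),0,8,1)
    ims.append(im)
cv2.imwrite("pics/ins.png",np.hstack(ims))
E
```

```text
t: 9.98
eef_pos: [0.5276, 0.1591, 0.1448]
tool_rot: [-0.205, 0.5, 0.832, 0.125]
contact_force: [0.5, 0.2, 0.4]
gripper_width: 0.104
grasp_force: 41.1
[-6.8  0.3 54.4] [0. 0. 0.]
scene 22 [-5.4 -0.4 74.2] [[-20.1  -4.   68.4]
 [ 15.2   3.6  81.2]]
top 57 [ 9.3  3.1 62.4] [[-7.1 -2.6 34.7]
 [18.   7.8 78. ]]
```

View pics/ins.png

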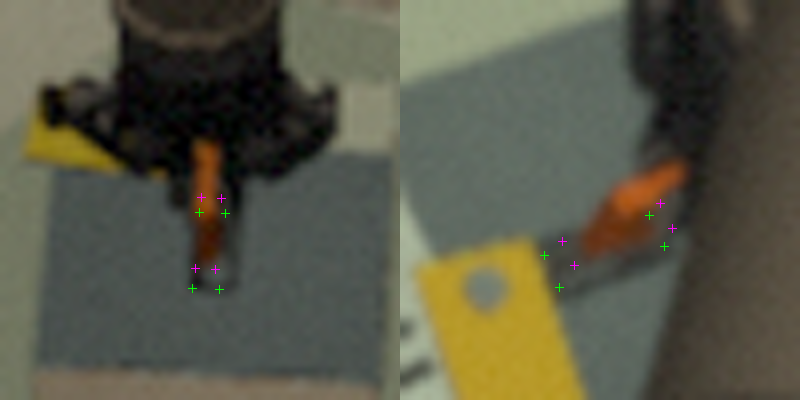

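In the scene view the slide (207,265) stands about 2 mm left of the slot's line (215,285), and the top view agrees. So I shift about −2.2 mm in port y and +2 mm in x. I first check the noise on the pose reading while making that shift.

```bash
cat >> h.py <<'E'
def st(k=4):
    r=[];F=[]
    for _ in range(k): read_camera("top");F.append(get_obs()["contact_force"]);r.append(inport()[0])
    t=T();print("port xyz",np.mean(r,0).round(1),"sd",np.std(r,0).round(1),"F port",(np.mean(F,0)@t[:3,:3]).round(1),"w",round(get_obs()["gripper_width"],3))
E
python3 -c "
from h import *
st(6)"
python3 -m creep '[[-1,1.1,2.6,0.9,0,0,0],[-1,-2.2,4.1,-8.8,0,0,0],[-1,0,0,0,0,0,0]]' >/dev/null
python3 -c "
from h import *
st(6)"
```

```text
port xyz [-6.2 -0.2 54.4] sd [0.2 0.  0.2] F port [ 0.  -0.  -0.1] w 0.101
port xyz [-4.1 -2.2 43.7] sd [0.1 0.2 0.3] F port [ 0.1 -0.3 -0.4] w 0.11
```

```bash

python3 -m creep '[[-1,-1.1,2.1,-4.4,0,0,0],[-1,-1.1,2.1,-4.4,0,0,0],[-1,0,0,0,0,0,0]]' |grep force
python3 -m creep '[[-1,-0.7,1.2,-2.6,0,0,0],[-1,0,0,0,0,0,0]]'|grep force
python3 -c "
from h import *
st(3)"
python3 -m creep '[[-1,-0.7,1.2,-2.6,0,0,0],[-1,0,0,0,0,0,0]]'|grep force
python3 -c "
from h import *
st(3)"
```

```text
contact_force: [-0.7, -0.0, -0.8]
grasp_force: 41.1
contact_force: [-0.8, 1.3, 0.8]
grasp_force: 41.1
port xyz [-4.  -2.3 30.9] sd [0.  0.  0.1] F port [ 0.5  0.3 -0.8] w 0.109
contact_force: [0.2, -0.5, 0.0]
grasp_force: 41.2
port xyz [-4.  -2.2 27.9] sd [0.  0.  0.1] F port [-0.1  0.1 -0.2] w 0.108
```

```bash

python3 -m creep '[[-1,-0.7,1.2,-2.6,0,0,0],[-1,-0.7,1.2,-2.6,0,0,0],[-1,0,0,0,0,0,0]]'|grep force
python3 -c "
from h import *
st(3)"
python3 -m creep '[[-1,-0.7,1.2,-2.6,0,0,0],[-1,-0.2,0.4,-0.9,0,0,0],[-1,0,0,0,0,0,0]]'|grep force
python3 -c "
from h import *
st(3)"
```

```text
contact_force: [0.1, 0.1, -0.3]
grasp_force: 41.2
port xyz [-4.  -2.1 22. ] sd [0.  0.1 0.1] F port [-0.   0.7 -0.3] w 0.106
contact_force: [0.6, -0.6, -0.4]
grasp_force: 41.2
port xyz [-4.  -2.1 18.1] sd [0. 0. 0.] F port [-0.1  0.2 -0.1] w 0.104
```

```bash

python3 -m creep '[[-1,-0.9,1.7,-3.5,0,0,0],[-1,-0.9,1.7,-3.5,0,0,0],[-1,0,0,0,0,0,0]]'|grep force
python3 -m creep '[[-1,-0.9,1.7,-3.5,0,0,0],[-1,0,0,0,0,0,0]]'|grep force
python3 -c "
from h import *
st(3)"
```

```text
contact_force: [0.3, -0.3, -1.2]
grasp_force: 41.2
contact_force: [-0.5, 0.5, 0.0]
grasp_force: 41.2
port xyz [-3.8 -2.1  6.1] sd [0.  0.1 0.1] F port [-0.5  0.2 -0.2] w 0.106
```

It went in without any contact force. I release, back off and check how far it slid in.

```bash

python3 -m creep '[[-0.4,0,0,0,0,0,0],[-0.4,0,0,0,0,0,0],[-0.4,4.4,-8.3,17.6,0,0,0],[-0.4,6.6,-12.4,26.5,0,0,0],[-0.4,0,0,0,0,0,0]]'
python3 - <<'E'
from h import *
np.set_printoptions(precision=1,suppress=True)
st(2);t=T()
for n in("scene","top"):
    p,d=read_camera(n);W=cloud(n,d);h=cv2.cvtColor(p,cv2.COLOR_RGB2HSV).astype(int)
    q=(W-t[:3,3])@t[:3,:3]*1000
    m=(h[...,0]>3)&(h[...,0]<17)&(h[...,1]>150)&(h[...,2]>70)&(abs(q[...,0])<40)&(abs(q[...,1])<30)
    if m.sum()>3:print(n,m.sum(),q[m].mean(0),np.percentile(q[m],[3,97],axis=0))
E
```

```text
t: 14.68
eef_pos: [0.5315, 0.1601, 0.1505]
tool_rot: [-0.202, 0.501, 0.832, 0.127]
contact_force: [-0.0, -0.4, -0.3]
gripper_width: 0.299
grasp_force: 0.0
port xyz [-4.1 -2.5 57.4] sd [0.2 0.3 0.7] F port [-0.3  0.3 -0.6] w 0.298
scene 35 [ 0.7 -3.4 -0.7] [[-17.7  -9.9  -8.7]
 [ 18.7   3.5   6.3]]
top 55 [1.7 0.9 0.1] [[-17.1  -5.9  -7.8]
 [ 19.9   5.7   6.2]]
```

```bash

python3 -m creep '[[-1,-4.4,8.3,-17.6,0,0,0],[-1,-4.4,8.3,-17.6,0,0,0],[-1,-1.3,2.5,-5.3,0,0,0],[-1,0,0,0,0,0,0],[-1,0,0,0,0,0,0]]'|grep -E "force|wid"
python3 -c "
from h import *
st(2)"
python3 -m creep '[[-1,-0.7,1.2,-2.6,0,0,0],[-1,0,0,0,0,0,0]]'|grep contact
python3 -m creep '[[-1,-0.4,0.8,-1.8,0,0,0],[-1,0,0,0,0,0,0]]'|grep contact
python3 -c "
from h import *
st(2)"
```

```text
contact_force: [-0.6, -0.3, 0.2]
gripper_width: 0.002
grasp_force: 0.0
port xyz [-4.  -2.5 10.8] sd [0.  0.  0.1] F port [-0.5 -0.2  0.5] w -0.0
contact_force: [0.3, 0.5, -0.3]
contact_force: [-0.1, 0.3, 0.2]
port xyz [-3.8 -2.1  5.2] sd [0.  0.  0.1] F port [-0.4 -0.1 -0.2] w 0.0
```

```bash

python3 -m creep '[[-1,-0.3,0.6,-1.3,0,0,0],[-1,0,0,0,0,0,0]]'|grep contact
python3 -m creep '[[-1,-0.3,0.6,-1.3,0,0,0],[-1,0,0,0,0,0,0]]'|grep contact
python3 -c "
from h import *
st(2)"
python3 -m creep '[[-1,-0.2,0.4,-0.9,0,0,0],[-1,0,0,0,0,0,0]]'|grep contact
python3 -c "
from h import *
st(2)"
```

```text
contact_force: [-0.7, -0.3, -0.0]
contact_force: [-0.1, -0.1, 0.0]
port xyz [-3.8 -2.1  2.2] sd [0. 0. 0.] F port [-0.2 -0.5  0.2] w 0.004
contact_force: [0.6, 0.0, -0.5]
port xyz [-3.8 -2.2  1.2] sd [0.1 0.1 0.1] F port [ 0.3  0.2 -0.4] w 0.002
```

```bash

python3 -m creep '[[-1,-0.2,0.4,-0.9,0,0,0],[-1,0,0,0,0,0,0]]'|grep contact
python3 -m creep '[[-1,-0.2,0.4,-0.9,0,0,0],[-1,0,0,0,0,0,0]]'|grep contact
python3 -m creep '[[-1,-0.2,0.4,-0.9,0,0,0],[-1,0,0,0,0,0,0]]'|grep contact
python3 -c "
from h import *
st(2)"
```

```text
contact_force: [0.1, -1.9, 5.6]
contact_force: [-1.8, -3.9, 11.6]
contact_force: [-2.6, -5.5, 18.2]
port xyz [-4.  -3.   0.8] sd [0. 0. 0.] F port [ 4.3  4.2 17.6] w 0.003
```

```bash

python3 -m creep '[[-1,-0.2,0.4,-0.9,0,0,0],[-1,0,0,0,0,0,0]]'|grep contact
python3 -c "
from h import *
st(1)"
python3 -m creep '[[-1,4.4,-8.3,17.6,0,0,0],[-1,6.6,-12.4,26.5,0,0,0],[0,-30,-50,10,0,0,0],[0,-10,-30,10,0,0,0],[0,0,0,0,0,0,0]]'|grep -E "eef|contact"
python3 - <<'E'
from h import *
np.set_printoptions(precision=1,suppress=True)
t=T();ims=[];print(inport()[0])
for n in("scene","top"):
    acc=[]
    for _ in range(4):
        p,d=read_camera(n);W=cloud(n,d);h=cv2.cvtColor(p,cv2.COLOR_RGB2HSV).astype(int)
        q=(W-t[:3,3])@t[:3,:3]*1000
        m=(h[...,0]>3)&(h[...,0]<17)&(h[...,1]>150)&(h[...,2]>70)&(abs(q[...,0])<40)&(abs(q[...,1])<30)
        f=(h[...,1]<70)&(abs(q[...,0])<22)&(abs(q[...,1])>16)&(abs(q[...,1])<50)&(abs(q[...,2])<15)
        acc.append([q[m][:,2].mean(),np.nanmean(q[f][:,2])])
    print(n,"slide z, face z",np.mean(acc,0),m.sum(),q[m].mean(0),np.percentile(q[m],[3,97],axis=0))
    u,v=proj(n,P(0,0,0))[0];u0,v0=int(u)-25,int(v)-25
    ims.append(cv2.resize(p[v0:v0+50,u0:u0+50,::-1],None,fx=8,fy=8,interpolation=cv2.INTER_CUBIC))
cv2.imwrite("pics/home.png",np.hstack(ims))
E
```

```text
contact_force: [-2.0, -8.1, 23.9]
port xyz [-4.  -3.2  0.7] sd [0. 0. 0.] F port [ 5.9  6.7 24.1] w 0.003
eef_pos: [0.4873, 0.0826, 0.1607]
contact_force: [1.3, 0.2, -0.5]
[-42.2  71.9  91.2]
scene slide z, face z [0.1 0.1] 33 [-0.1 -4.   1.1] [[-19.9 -10.   -8.9]
 [ 24.3   2.8  11.2]]
top slide z, face z [-0.3 -1.2] 58 [ 1.2  0.7 -0.5] [[-17.3  -5.6  -9.6]
 [ 19.5   5.7   6.8]]
```

View pics/home.png

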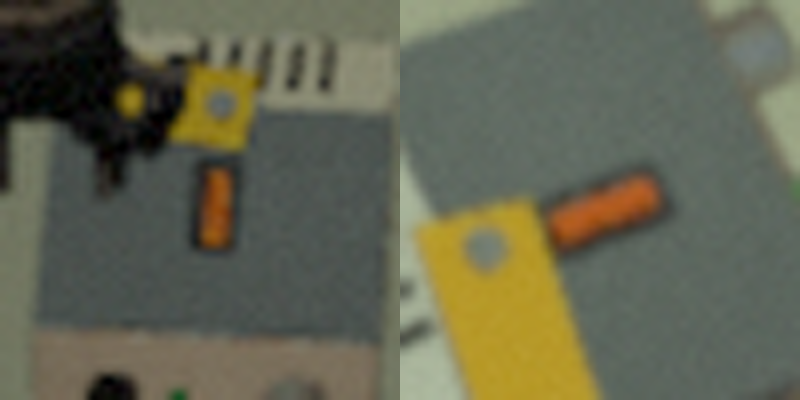

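The slide sits flush in the slot, at (215,210) in the scene view and (607,212) in the top view. Both depth clouds put its top on the face, and it took 24 N without moving, so it is home. Now I grip the knob again.

```bash

python3 -m creep '[[0,-5,0,36,0,0,0],[0,-25,40,0,0,0,0],[0,-25.6,39.7,0,0,0,0],[0,0,0,0,0,0,0],[0,0,0,0,0,0,0]]' 20
python3 -c "
from h import *
go(np.array([.4184,.1871,.1433]),toolR(T(),1));st(1)"
```

```text
t: 19.95
eef_pos: [0.4316, 0.1651, 0.1958]
tool_rot: [-0.205, 0.5, 0.832, 0.126]
contact_force: [-0.1, -0.7, 0.6]
gripper_width: 0.5
grasp_force: 0.0
d mm [-13.2  22.  -52.5] turn [0.001 0.006 0.004] tgt [0.4184 0.1871 0.1433]
port xyz [61.2 82.  75.9] sd [0. 0. 0.] F port [-0.4  0.4  0.6] w 0.496
```

```bash

python3 -m creep '[[0,-4.4,7.3,-17.5,0,0,0],[0,-4.4,7.3,-17.5,0,0,0],[0,-4.4,7.4,-17,0,0,0],[0,0,0,0,0,0,0]]' 20 | grep contact
python3 -m creep '[[-1,0,0,0,0,0,0],[-1,0,0,0,0,0,0],[-1,0,0,0,0,0,0],[-1,0,0,0,0,0,0]]' 20
python3 -c "
from h import *
st(2); arc(1.66,0.,10)"
```

```text
contact_force: [-0.7, -0.6, 1.2]
t: 21.0
eef_pos: [0.4188, 0.1866, 0.1444]
tool_rot: [-0.204, 0.5, 0.832, 0.126]
contact_force: [-0.1, -4.3, 5.7]
gripper_width: 0.156
grasp_force: 20.6
port xyz [59.7 83.2 18.5] sd [0. 0. 0.] F port [-0.3  2.5  7. ] w 0.151
[[5.8, -11.0, -6.6], [7.8, -9.8, -6.5], [9.5, -8.3, -6.3], [11.0, -6.5, -5.8], [12.2, -4.6, -5.2], [13.1, -2.6, -4.5], [13.6, -0.5, -3.6], [13.7, 1.7, -2.7], [13.5, 3.7, -1.6], [12.9, 5.7, -0.5]]
```

```bash

python3 -m creep '[[-1,5.8,-11,-6.6,0,0,0],[-1,7.8,-9.8,-6.5,0,0,0],[-1,9.5,-8.3,-6.3,0,0,0],[-1,11,-6.5,-5.8,0,0,0],[-1,0,0,0,0,0,0]]' | grep -E "eef|force|wid"
python3 -m creep '[[-1,12.2,-4.6,-5.2,0,0,0],[-1,13.1,-2.6,-4.5,0,0,0],[-1,13.6,-0.5,-3.6,0,0,0],[-1,0,0,0,0,0,0]]'| grep -E "eef|force|wid"
python3 -c "
from h import *
st(2)"
```

```text
eef_pos: [0.4515, 0.1478, 0.1177]
contact_force: [-4.8, -12.9, 6.2]
gripper_width: 0.147
grasp_force: 21.0
eef_pos: [0.4915, 0.1372, 0.1029]
contact_force: [-1.9, -18.4, -3.6]
gripper_width: 0.151
grasp_force: 20.5
port xyz [-28.4  42.8  18.6] sd [0.  0.  0.1] F port [-15.2   8.9   3.5] w 0.153
```

```bash

python3 -m creep '[[-1,14.5,0.1,-3.6,0,0,0],[-1,13.5,3.7,-1.6,0,0,0],[-1,0,0,0,0,0,0]]' | grep -E "eef|force|wid"
python3 -c "
from h import *
st(2)"
```

```text
eef_pos: [0.5211, 0.1446, 0.099]
contact_force: [3.7, -7.7, -2.8]
gripper_width: 0.149
grasp_force: 20.5
port xyz [-36.9  13.2  18.5] sd [0. 0. 0.] F port [-9.3  1.2  0. ] w 0.154
```

```bash

python3 -m creep '[[-1,12.3,4.5,-0.9,0,0,0],[-1,0,0,0,0,0,0]]' | grep -E "contact"
python3 -c "
from h import *
st(2)"
python3 -m creep '[[-1,1.8,0.9,0,0,0,0],[-1,0,0,0,0,0,0]]' | grep -E "contact"
python3 -c "
from h import *
st(2)"
python3 -m creep '[[-1,1.8,0.9,0,0,0,0],[-1,0,0,0,0,0,0]]' | grep -E "contact"
python3 -c "
from h import *
st(2)"
```

```text
contact_force: [2.8, -4.5, -1.5]
port xyz [-37.   -0.8  18.4] sd [0.1 0.1 0.1] F port [-5.6 -0.8  1.4] w 0.151
contact_force: [0.9, -6.9, 0.5]
port xyz [-37.   -1.4  18.4] sd [0. 0. 0.] F port [-4.6  2.8  2.8] w 0.153
contact_force: [-3.3, -9.0, 4.1]
port xyz [-37.1  -1.6  18.3] sd [0.  0.1 0. ] F port [-4.3  7.5  6.2] w 0.15
```

At the stop: y no longer moves and the force is rising. I release, retract and check.

```bash

python3 -m creep '[[0,0,0,0,0,0,0],[0,0,0,0,0,0,0],[0,0,0,0,0,0,0],[0,6,-11,24,0,0,0],[0,9,-17,36,0,0,0]]' | grep -E "contact|t:"
python3 -m creep '[[0,0,-50,20,0,0,0],[0,0,-60,10,0,0,0],[0,0,-60,0,0,0,0],[0,0,-60,0,0,0,0],[0,0,0,0,0,0,0]]' | grep -E "contact|eef|t:"
python3 - <<'E'
from h import *
T0c=T()
ims=[]
for n in("scene","top"):
    p,d=read_camera(n)
    ims.append(cv2.resize(p[:,:,::-1],(400,300),interpolation=cv2.INTER_AREA))
    s=4;g=np.array([[75,-100],[75,100],[-75,100],[-75,-100]],float)
    Q=np.c_[g,np.full(4,12)]/1000@T0c[:3,:3].T+T0c[:3,3]
    w=cv2.warpPerspective(p[:,:,::-1].copy(),cv2.getPerspectiveTransform(np.float32(proj(n,Q)),np.float32([[0,0],[800,0],[800,600],[0,600]])),(800,600),flags=cv2.INTER_CUBIC)
    h=cv2.cvtColor(w,cv2.COLOR_BGR2HSV).astype(int);yel=((h[...,0]>17)&(h[...,0]<35)&(h[...,1]>130)&(h[...,2]>60))
    ys=[];xs=list(range(-15,32,3))
    for x in xs:
        c=np.nonzero(yel[(75-x)*4])[0];c=c[(c>240)&(c<560)];ys.append((c.min()+c.max())/8-100)
    f=np.polyfit(xs,ys,1);print(n,"leaf deg",np.degrees(np.arctan(f[0])),f[1])
    ims.append(cv2.resize(w,(400,300)))
cv2.imwrite("pics/fin.png",np.vstack([np.hstack(ims[:2]),np.hstack(ims[2:])]))
E
```

```text
t: 24.48
tool_rot: [-0.206, 0.499, 0.832, 0.125]
contact_force: [1.1, -0.4, 0.2]
t: 25.1
eef_pos: [0.5496, -0.1102, 0.1891]
tool_rot: [-0.203, 0.504, 0.83, 0.125]
contact_force: [0.6, 1.4, 0.2]
scene leaf deg 0.30543416661895867 -2.9384191176470598
top leaf deg 0.32298749258272536 0.5983455882352942
```

View pics/fin.png

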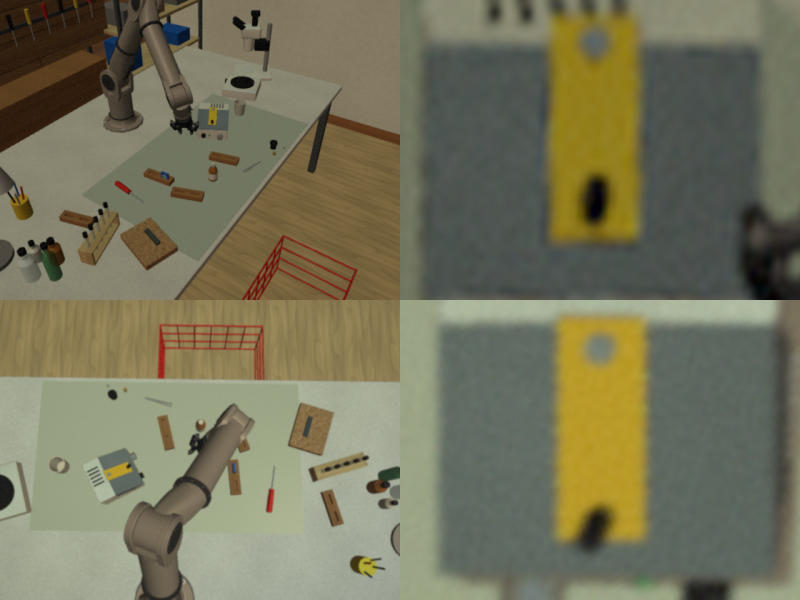

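The rectified views show the leaf straight down the slope, 0.3° off in both, against 4° at the start. The blue slide is still in the rack, the bottle, beaker and screwdriver look untouched, and the arm is clear.

```bash
python3 -c "
from station import *
print(hand_in())"
```

```text
the job is handed in; nothing more can be done
None
```

The amber slide is pushed home in the lamp slot (its top took a 24 N push without moving), the dust cover is closed against its stop over it, the blue slide is still in the rack, the bottle, beaker and screwdriver were left alone, and the job is handed in at about 25 s; the judge's verdict was not shown.

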